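# Lock a tube rack onto the shaker

## Robot

A 6-joint arm with a two-finger parallel gripper is mounted at the origin on the work surface. World frame = base frame: x ahead of the robot, y to its left, z up, the work surface at z = 0. Lengths are in m, angles in rad, forces in N, time in s.
With the tool pointing down it reaches from about 0.35 to 0.85 m from the base axis. Payload 8.1 kg.
Tool frame: the origin (TCP) lies at the very end of the fingers, on their centre line; the grasp point (between the pads) lies 19 mm behind it; z points along the fingers, y is the direction in which the jaws open and shut (so a half turn about z gives the same grasp; the last joint's range is limited). The gripper opens to 93 mm and grips with 3 to 60 N. Pads are 15 mm wide; open, the fingers measure 128 mm over their backs; the gripper's body (75 mm by 188 mm) begins 65 mm behind the grasp point.
Start: joints at [-1.379, 0.13, 1.488, -0, 1.523, -0.085], TCP at [0.164, -0.577, 0.219] pointing down, gripper open.
Joint ranges: [-2.96, 2.96], [-0.89, 2.26], [0.02, 2.5], [-1.34, 4.48], [0, 2.73], [-2.66, 2.66]. Speed limits (rad/s): [2.39, 2.39, 2.79, 3.14, 3.14, 3.14].

## Interface

Orientations are given as a rotation vector (axis times angle).
In Python, from plant import * gives the robot as it stands.
- The arm moves only by the tool apply_moves, never from a script. Its argument "commands" is one flat list of numbers, 7 for each row, row after row: the shift along the world's x, y, z in cm, then the turn, a rotation vector about the world's x, y, z in rad, then the finger opening in cm, from 0 to 9.3. A call has 1 to 8 rows; each row shifts and turns the pose as measured when the row begins; what a row does not reach is not made up. A row lasts 1/8 s, in which the tool goes at most 62.5 mm and 10.7 degrees, less where a joint would pass 70% of its speed; a pose out of reach is approached as far as the arm can. A call with a gripper value outside its range is refused whole. The fingers move at their own pace and stop on an object; "squeeze" is the grip in N (left out, the last holds). Time passes only in rows, so rows that do not move let the fingers close. It gives the time, the measured TCP pose, the force and the opening at its end, in the units of the state.
- read_state(): the state, without advancing time (a new reading comes with each control period).
- read_camera(name): name is "scene" or "top" or "wrist"; returns (picture, depth): 384x512x3 uint8, blue, green, red; 384x512 float32, m along the optical axis (not along the pixel's ray), 0 where there is no reading.
- camera_model(name): a dict with "intrinsics" (3x3 intrinsics, pixels), "dist_coeffs" ([k1, k2, p1, p2, k3] as OpenCV has them; the pictures are not rectified), "R" (3x3) and "t" (3): a world point X has camera coordinates R X + t. Camera axes: x right, y down, z forward; pixel columns grow to the right and rows downward; lengths in m; the calibration is good to about 2 mm. A picture is of the moment at which its call begins: read the wrist's pose just before it. camera_model takes no time and is no camera call; for the wrist camera it gives the pose at the moment of the call.
- close_job(): hands the job in, once; it reports no verdict.
Trained networks look in the newest picture that a camera, given by its name, has taken for a name from the list of things; names that differ only in an ending like _2 or _b are one class to them, and where a whole thing is asked for, a point or a joint stands for the part that bears it (a point fixed in the world has none). Each returns a list of dicts, best first, with "conf" (0 to 1); they miss things now and then, are a little off and sometimes report something else, mostly with a low value. They report only what shows in the picture. A call takes as long as a camera call. They do not tell look-alikes from the thing itself.
- find_in(query, camera): "point" ([x, y, z] in m, in the coordinates of the camera as it stood for that picture, good to about 4 mm: the middle of the surface that is visible of it).
- cut_out(query, camera): "mask" (384x512 bool, what is visible of it).
- spot_point(query, camera): "point" ([x, y, z] in m, in the coordinates of the camera as it stood for that picture, good to about 4 mm: a listed point, or the origin of a listed thing).
The state is a dict: "t": time; "q": joint angles; "dq": joint speeds; "joint_torque": joint torques, N m; "tool_pos": TCP position; "orientation": TCP orientation; "force": force on the tool from outside, world axes, zero at the start; "wrist_torque": the same for the moment, N m; "opening": finger opening in m.
Only numpy, scipy, OpenCV 4.12 (cv2) and the standard library are available. Lean on these libraries where they do the work, as an engineer would, in place of code of your own. Each camera call takes 0.05 s, during which the arm holds its last target. There are 200 camera calls.

## Task

Pick up the empty steel tube rack from the bench and set its base plate flat on the shaker platform, with both screw heads up through the round ends of the keyholes. Then slide it along until the screws meet the ends of the slots and the spring catch jumps up behind the plate (the platform is not braked and first runs along with the rack to the end of its stroke), and let go, leaving the rack locked there. Work gently, never pressing or pushing on the platform with more than about 25 N, and leave the other things on the bench where they are.

Things in the scene. Friction and masses are not known exactly. Their poses are not given: they have to be found in the camera images.
- rack: Empty steel tube rack, 0.3 to 0.55 kg, lying on the bench. Base plate 160 (x) by 66 (y) by 3 mm; origin at the centre of its underside, z up. On it stands a box-shaped tube holder 72 (x) by 50 mm (y), centred, its flat top with six tube holes 60 mm above the underside; grip it across its flat sides, which face +y and -y, 50 mm apart.
- rack_hole_rear (a point): Centre of the rear keyhole's round end on the plate's underside: x = -48, y = 0 mm from the rack's origin. Round end 19 mm in diameter; from it a slot 10.5 mm wide runs towards the rack's -x, its end wall 24 mm from this point.
- rack_hole_front (a point): Centre of the front keyhole's round end on the plate's underside: x = +66, y = 0 mm from the rack's origin. Same size and direction as the rear one.
- platform: Dark steel platform of the reciprocating shaker, 260 (x) by 220 mm (y), 95 mm above the bench. Origin: centre of its top, where the rack's origin lies, axes parallel, when fully home. Set the rack down with its origin at x = -20 mm, slide it 20 mm to +x. Its idle drive lets it drift with the rack along x (drag 1 N) to its stroke's end, 0 to 30 mm off; there it gives 1 mm per 4 N, at most 4 mm.
- screw_rear (a point): Foot of the rear shoulder screw's axis, on the platform's top at x = -68, y = 0 mm from its origin. Steel; shoulder 8 mm in diameter; round head 16 mm in diameter with its underside 4.5 mm and its top 9.3 mm above the platform.
- screw_front (a point): Foot of the front shoulder screw's axis, on the platform's top at x = +46, y = 0 mm from its origin; same screw as the rear one.
- catch (a joint): Brass spring catch in the platform, 10 (x) by 24 mm (y), front face at platform x = -82 mm. 0 = up, standing 6 mm above the platform; 0.006 = flush. The plate presses it down as it is set down (2 N at first, 4 N when flush); it springs up behind the plate's rear (-x) edge once the plate is within 2 mm of fully home, and stops it sliding back.
- bottle: Bystander: glass lab bottle, 70 mm in diameter, 126 mm tall, origin at the centre of its underside.
- beaker: Bystander: clear beaker, 68 mm in diameter, 90 mm tall, origin at the centre of its underside.
- meter: Bystander: black hand-held gas meter lying flat, 165 mm (x) by 85 mm (y) by 34 mm, origin at the centre of its underside.
Not all that is in view belongs to the job. Leave any purple look-alike of the rack alone.

How it is judged:
By the outcome, as a careful person would: the job done as asked, in the order asked, and still so for the second after the job is handed in, with the robot touching nothing.
It also fails if it takes over 42 s, if anything falls off the work surface, if the arm or the gripper's body presses on something with over 40 N, if the wrist force passes 120 N, or if a joint passes its speed limit or range.

## Working session

There is one attempt and no reset: what is moved stays moved. The work goes in short steps, Python scripts to look and compute and a tool call to move; the robot and the scene stay as the last step left them, time stands still between calls to the robot, and variables do not carry over. Pictures are saved under pics/ and viewed, about 8 in all and at most 12, crops included, and the job is handed in when it is done.

Besides the shell and the picture viewer there is one more tool, called after ">>>" as name(argument=value, ...) on one line, values as JSON. apply_moves: Moves the arm, as the interface text tells. Its arguments: {"type":"object","properties":{"commands":{"type":"array"},"squeeze":{"type":"number"}},"required":["commands"]}

```bash
mkdir -p pics; ls; cat > h.py <<'E'
from plant import *
import numpy as np, cv2
def w(cm,p): return cm["R"].T@(np.array(p)-cm["t"])
def q(names,cam,f=None):
    cm={k:np.array(v) for k,v in camera_model(cam).items()}
    for n in names:
        for kind in (f or [spot_point]):
            for d in kind(n,cam)[:3]: print(cam,n,kind.__name__,round(d["conf"],2),w(cm,d["point"]).round(4))
E
python3 - <<'E'
from h import *
s=read_state();print(s["t"],s["tool_pos"],s["orientation"],s["force"])
a,_=read_camera("scene");b,_=read_camera("top")
cv2.imwrite("pics/a.png",np.vstack([cv2.resize(a,(400,300)),cv2.resize(b,(400,300))]))
cv2.imwrite("pics/top.png",b);cv2.imwrite("pics/scene.png",a)
q(["rack","rack_hole_rear","rack_hole_front","platform","screw_rear","screw_front","catch"],"top")
q(["rack","platform"],"scene")
E
```

```text
pics
0.0 [ 0.16388155 -0.57659946  0.21760227] [-3.10975683e+00 -4.33081749e-01  1.23555266e-04] [0.96164903 0.10380244 0.40116839]
top rack call 0.89 [ 8.036e-01 -1.579e-01 -1.000e-04]
top rack call 0.74 [ 0.3752 -0.2312 -0.0026]
top rack_hole_rear call 0.95 [ 0.3557 -0.1896  0.0026]
top rack_hole_rear call 0.86 [ 0.5289 -0.2141  0.    ]
top rack_hole_rear call 0.6 [ 8.538e-01 -1.770e-01  8.000e-04]
top rack_hole_front call 0.97 [ 0.7452 -0.1468  0.0012]
top rack_hole_front call 0.93 [ 0.3986 -0.296   0.0011]
top rack_hole_front call 0.78 [ 6.438e-01 -1.870e-01 -5.000e-04]
top screw_rear call 0.59 [0.4996 0.1638 0.0935]
top screw_rear call 0.43 [0.5671 0.1548 0.095 ]
top screw_front call 0.94 [0.6132 0.1532 0.0928]Traceback (most recent call last):
  File "<stdin>", line 6, in <module>
  File "h.py", line 8, in q
    for d in kind(n,cam)[:3]: print(cam,n,kind.__name__,round(d["conf"],2),w(cm,d["point"]).round(4))
             ~~~~^^^^^^^
ValueError: it knows: beaker, bottle, meter, platform, rack, rack_hole_front, rack_hole_rear, screw_front, screw_rear
```

View pics/a.png

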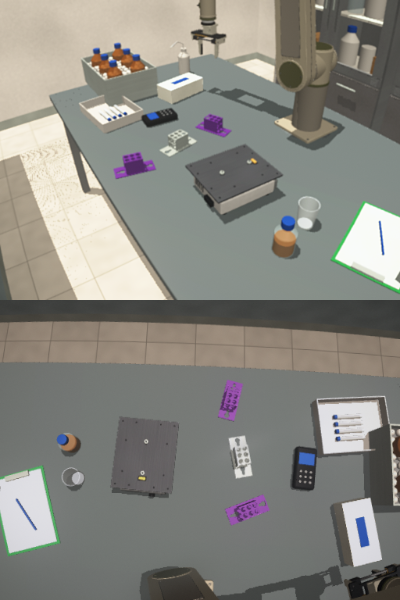

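The real rack is the grey one between the two purple look-alikes. Next, a close crop of it and the platform.

```bash
python3 - <<'E'
from h import *
b=cv2.imread("pics/top.png")
c=b[140:260,130:330]
cv2.imwrite("pics/b.png",cv2.resize(c,None,fx=4,fy=4,interpolation=cv2.INTER_CUBIC))
q(["rack_hole_rear","rack_hole_front","screw_rear","screw_front","platform","rack"],"scene")
cm=camera_model("top")
def px(p):
    return cv2.projectPoints(np.array([p],float),cv2.Rodrigues(np.array(cm["R"]))[0],np.array(cm["t"]),np.array(cm["intrinsics"]),np.array(cm["dist_coeffs"]))[0].ravel()
for p in [(.5289,-.2141,0),(.6438,-.187,0),(.4996,.1638,.095),(.6132,.1532,.095)]: print((px(p)-[130,140])*4)
print(np.array(cm["t"]),cm["intrinsics"])
E
```

```text
scene rack_hole_rear call 0.74 [ 0.8583 -0.1762 -0.0037]
scene rack_hole_rear call 0.61 [ 0.5345 -0.215  -0.001 ]
scene rack_hole_rear call 0.57 [ 0.3625 -0.1861  0.0015]
scene rack_hole_front call 0.88 [ 0.6498 -0.1896  0.0016]
scene rack_hole_front call 0.74 [ 7.470e-01 -1.435e-01  3.000e-04]
scene rack_hole_front call 0.73 [ 0.3998 -0.2949  0.0052]
scene screw_rear call 0.74 [0.497  0.1621 0.0967]
scene screw_rear call 0.34 [ 0.6069  0.4556 -0.005 ]
scene screw_front call 0.7 [0.612  0.1559 0.0939]
scene screw_front call 0.47 [ 5.414e-01 -4.583e-01  1.000e-04]
scene platform call 0.67 [0.5649 0.1523 0.0906]
scene platform call 0.48 [ 0.6505 -0.1917  0.0015]
scene rack call 0.83 [ 0.8061 -0.1623 -0.0042]
scene rack call 0.69 [ 0.3767 -0.2345 -0.0016]
scene rack call 0.61 [ 0.5844 -0.2021 -0.0015]
[721.43611011 308.07354478]
[687.73439067 158.07540932]
[205.80732403 322.03104767]
[228.57660584 162.50676244]
[-0.0429978   0.59553565  1.24675156] [[437.7228013    0.         249.3636293 ]
 [  0.         437.7228013  191.02017278]
 [  0.           0.           1.        ]]
```

View pics/b.png

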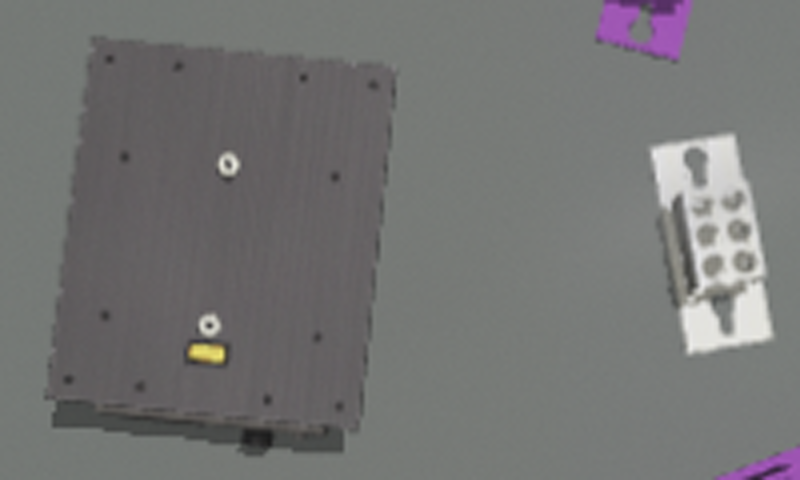

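```bash
cat >> h.py <<'E'
def ray(cam,uv,z,cm=None):
    cm={k:np.array(v) for k,v in (cm or camera_model(cam)).items()}
    u=cv2.undistortPoints(np.array(uv,float).reshape(-1,1,2),cm["intrinsics"],cm["dist_coeffs"]).reshape(-1,2)
    d=np.c_[u,np.ones(len(u))]@cm["R"]; o=-cm["R"].T@cm["t"]
    return o+d*((z-o[2])/d[:,2])[:,None]
def yaw(v): return np.degrees(np.arctan2(v[1],v[0]))
def tool():
    s=read_state();R=cv2.Rodrigues(np.array(s["orientation"]))[0]
    print("t",round(s["t"],3),"tcp",np.array(s["tool_pos"]).round(4),"yaw x",round(yaw(R[:,0]),2),"z",R[:,2].round(3),"F",np.array(s["force"]).round(1),"T",np.array(s["wrist_torque"]).round(2),"op",round(s["opening"],4)); return s,R
E
python3 - <<'E'
from h import *
f=lambda l:(np.array(l,float)+.5)/4-.5+[130,140]
c=ray("top",f([(652,148),(735,134),(773,338),(687,354)]),.003); print("rack corners",c.round(4),c.mean(0).round(4),yaw(c[0]-c[3]),yaw(c[1]-c[2]),yaw(c[0]-c[1])-90)
s=ray("top",f([(228,164),(209,324)]),.1043); print("screws",s.round(4),np.linalg.norm(s[0]-s[1]),yaw(s[0]-s[1]))
p=ray("top",f([(92,38),(396,69),(359,430),(48,397)]),.095); print("plat",p.round(4),p.mean(0).round(4),yaw(p[0]-p[3]),yaw(p[1]-p[2]),yaw(p[0]-p[1])-90)
tool()
cm=camera_model("wrist");print("wrist cam pos",(-np.array(cm["R"]).T@cm["t"]).round(3),np.array(cm["R"])[2].round(3))
E
```

```text
rack corners [[ 0.6513 -0.1577  0.003 ]
 [ 0.6645 -0.2219  0.003 ]
 [ 0.5081 -0.2522  0.003 ]
 [ 0.4942 -0.1866  0.003 ]] [ 0.5795 -0.2046  0.003 ] 10.399645814351443 10.958600201307743 11.564468622312859
screws [[0.6116 0.1535 0.1043]
 [0.4986 0.1614 0.1043]] 0.11325701543828949 -3.9811887293843267
plat [[0.7018 0.2573 0.095 ]
 [0.6858 0.0381 0.095 ]
 [0.4289 0.055  0.095 ]
 [0.4445 0.273  0.095 ]] [0.5652 0.1558 0.095 ] -3.5060170536314503 -3.764563561463211 -4.1639913890591345
t 0.7 tcp [ 0.164  -0.5772  0.2187] yaw x 15.86 z [ 0. -0. -1.] F [-0.  -0.1  1. ] T [ 0.05 -0.03  0.  ] op 0.0931
wrist cam pos [ 0.239 -0.558  0.384] [-0.266 -0.076 -0.961]
```

>>> apply_moves(commands=[5.1,4.6,0,0,0,-0.01,9.3,5.1,4.6,0,0,0,-0.01,9.3,5.1,4.6,0,0,0,-0.01,9.3,5.1,4.6,0,0,0,-0.01,9.3,5.1,4.6,0,0,0,-0.01,9.3,5.1,4.6,0,0,0,-0.01,9.3,5.1,4.6,0,0,0,-0.01,9.3,5.1,4.6,0,0,0,-0.01,9.3])

```text
t: 1.7
tool_pos: [0.5357, -0.2397, 0.2198]
orientation: [3.124, 0.29, 0.004]
force: [-0.3, -0.9, 0.5]
opening: 0.0929
```

>>> apply_moves(commands=[4.2,3.5,0,0,0,0.005,9.3,0,0,0,0,0,0,9.3])

```text
t: 1.95
tool_pos: [0.5814, -0.1996, 0.2197]
orientation: [3.123, 0.306, 0.005]
force: [0.0, 0.1, -0.4]
opening: 0.093
```

```bash
python3 - <<'E'
from h import *
s,R=tool()
a,_=read_camera("wrist");cv2.imwrite("pics/w1.png",a)
import json
cm=camera_model("wrist"); json.dump({k:np.array(v).tolist() for k,v in cm.items()},open("w1.json","w"))
q(["rack_hole_rear","rack_hole_front","rack"],"wrist")
tool()
E
```

```text
t 1.95 tcp [ 0.5814 -0.1996  0.2197] yaw x 11.2 z [ 0.003 -0.003 -1.   ] F [ 0.   0.1 -0.4] T [0.   0.1  0.02] op 0.093
wrist rack_hole_rear call 0.74 [ 0.3565 -0.1932 -0.001 ]
wrist rack_hole_rear call 0.56 [ 0.5321 -0.2188  0.0028]
wrist rack_hole_rear call 0.43 [ 0.5788 -0.2039  0.0031]
wrist rack_hole_front call 0.97 [ 0.397  -0.2958  0.    ]
wrist rack_hole_front call 0.74 [ 0.7446 -0.1492 -0.0013]
wrist rack_hole_front call 0.67 [ 0.6445 -0.193  -0.0015]
wrist rack call 0.97 [ 0.5783 -0.2063  0.001 ]
wrist rack call 0.63 [ 0.3747 -0.2381 -0.0024]
wrist rack call 0.39 [ 0.5341 -0.2192  0.0008]
t 2.15 tcp [ 0.5786 -0.2037  0.2201] yaw x 10.88 z [ 0.003 -0.004 -1.   ] F [-0.8  0.7  0.6] T [ 0.02  0.03 -0.01] op 0.0929
```

View pics/w1.png

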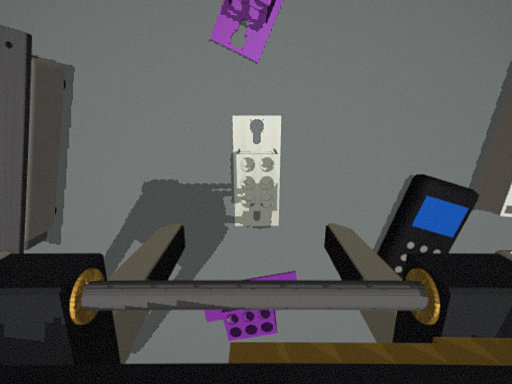

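```bash
python3 - <<'E'
from h import *
import json
cm=json.load(open("w1.json"));a=cv2.imread("pics/w1.png")
c=ray("wrist",[(233,115.5),(281.5,115.5),(279,226.5),(235.5,225)],.003,cm)
print(c.round(4),c.mean(0).round(4),yaw(c[0]-c[3]),yaw(c[1]-c[2]),yaw(c[0]-c[1])-90,[np.linalg.norm(c[i]-c[i-1]).round(4) for i in range(4)])
cv2.imwrite("pics/w1c.png",cv2.resize(a[105:235,215:300],None,fx=4.5,fy=4.5,interpolation=cv2.INTER_CUBIC))
E
```

```text
[[ 0.6511 -0.1606  0.003 ]
 [ 0.6638 -0.2247  0.003 ]
 [ 0.5058 -0.2567  0.003 ]
 [ 0.4955 -0.1917  0.003 ]] [ 0.579  -0.2084  0.003 ] 11.321128288512266 11.444592601933358 11.200326648926676 [np.float64(0.1587), np.float64(0.0654), np.float64(0.1612), np.float64(0.0658)]
```

View pics/w1c.png

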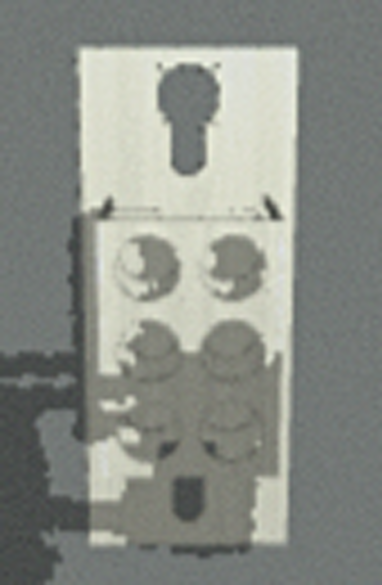

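>>> apply_moves(commands=[0.0,-0.3,-5,0,0,0.006,9.3,0,0,-5,0,0,0,9.3,0,0,-5,0,0,0,9.3,0,0,-3,0,0,0,9.3,0,0,0,0,0,0,9.3])

```text
t: 2.78
tool_pos: [0.5741, -0.2146, 0.0387]
orientation: [3.12, 0.289, 0.01]
force: [0.0, -0.2, 0.3]
opening: 0.093
```

```bash
python3 - <<'E'
from h import *
tool()
E
```

```text
t 2.775 tcp [ 0.5741 -0.2146  0.0387] yaw x 10.59 z [ 0.007 -0.008 -1.   ] F [ 0.  -0.2  0.3] T [ 0.02  0.03 -0.02] op 0.093
```

>>> apply_moves(commands=[0.5,0.8,-1.0,0.008,0.007,0.012,9.3,0,0,-0.7,0,0,0,9.3,0,0,0,0,0,0,9.3])

```text
t: 3.15
tool_pos: [0.5816, -0.2086, 0.0254]
orientation: [3.124, 0.307, 0.008]
force: [1.0, -0.2, -0.1]
opening: 0.0929
```

```bash
python3 - <<'E'
from h import *
tool()
E
```

```text
t 3.15 tcp [ 0.5816 -0.2086  0.0254] yaw x 11.21 z [ 0.006 -0.002 -1.   ] F [ 1.  -0.2 -0.1] T [0.01 0.01 0.05] op 0.0929
```

>>> apply_moves(commands=[-0.2,0.2,-0.3,0.002,0.006,0.0,9.3,0,0,0,0,0,0,4.0,0,0,0,0,0,0,4.0,0,0,0,0,0,0,4.0,0,0,0,0,0,0,4.0], squeeze=40)

```text
t: 3.78
tool_pos: [0.5809, -0.2069, 0.0244]
orientation: [3.125, 0.307, 0.003]
force: [0.4, -0.4, -0.5]
opening: 0.0576
```

```bash
python3 - <<'E'
from h import *
tool()
E
```

```text
t 3.775 tcp [ 0.5809 -0.2069  0.0244] yaw x 11.24 z [ 0.002 -0.001 -1.   ] F [ 0.4 -0.4 -0.5] T [-0.04 -0.02  0.02] op 0.0576
```

>>> apply_moves(commands=[0,0,0,0,0,0,4.0,0,0,0,0,0,0,4.0,0,0,0,0,0,0,4.0])

```text
t: 4.15
tool_pos: [0.5808, -0.2064, 0.0243]
orientation: [3.126, 0.308, 0.003]
force: [-0.2, 0.7, 1.0]
opening: 0.0497
```

```bash
python3 - <<'E'
from h import *
tool()
E
```

```text
t 4.15 tcp [ 0.5808 -0.2064  0.0243] yaw x 11.24 z [ 0.002 -0.    -1.   ] F [-0.2  0.7  1. ] T [ 0.3   0.1  -0.07] op 0.0497
```

>>> apply_moves(commands=[0,0,2,0,0,0,4.0,0,0,5,0,0,0,4.0,0,0,5,0,0,0,4.0,0,0,5.5,0,0,0,4.0,0,0,0,0,0,0,4.0])

```text
t: 4.78
tool_pos: [0.5768, -0.2056, 0.2052]
orientation: [-3.126, -0.307, 0.005]
force: [1.6, -0.9, -4.3]
opening: 0.05
```

```bash
python3 - <<'E'
from h import *
tool()
E
```

```text
t 4.775 tcp [ 0.5768 -0.2056  0.2052] yaw x 11.21 z [-0.003  0.    -1.   ] F [ 1.6 -0.9 -4.3] T [ 0.02 -0.04 -0.03] op 0.05
```

>>> apply_moves(commands=[-0.3,5.0,0,0,0,-0.038,4.0,-0.3,5.0,0,0,0,-0.038,4.0,-0.3,5.0,0,0,0,-0.038,4.0,-0.3,5.0,0,0,0,-0.038,4.0,-0.3,5.0,0,0,0,-0.038,4.0,-0.3,5.0,0,0,0,-0.038,4.0,-0.3,4.5,0,0,0,-0.038,4.0,0,0,0,0,0,0,4.0])

```text
t: 5.78
tool_pos: [0.5453, 0.1479, 0.1926]
orientation: [-3.138, 0.13, 0.033]
force: [0.1, 0.1, -5.8]
opening: 0.05
```

```bash
python3 - <<'E'
from h import *
tool()
E
```

```text
t 5.775 tcp [0.5453 0.1479 0.1926] yaw x -4.74 z [-0.021  0.001 -1.   ] F [ 0.1  0.1 -5.8] T [-0.01 -0.01 -0.03] op 0.05
```

>>> apply_moves(commands=[0.3,1.0,-1.0,-0.001,-0.023,0.014,4.0,0,0,0,0,0,0,4.0])

```text
t: 6.02
tool_pos: [0.5465, 0.1571, 0.1794]
orientation: [3.138, -0.105, -0.004]
force: [-0.5, -0.6, -5.0]
opening: 0.0497
```

```bash
python3 - <<'E'
from h import *
import json
tool()
a,_=read_camera("wrist");b,_=read_camera("top")
json.dump({k:np.array(v).tolist() for k,v in camera_model("wrist").items()},open("w2.json","w"))
tool()
cv2.imwrite("pics/w2.png",a);cv2.imwrite("pics/t2.png",b)
q(["rack_hole_front","rack_hole_rear","screw_front","screw_rear","rack"],"top")
q(["rack_hole_front","screw_front","rack_hole_rear","screw_rear"],"wrist")
cv2.imwrite("pics/c2.png",np.hstack([cv2.resize(b[140:260,130:230],(400,480),interpolation=2),cv2.resize(a[40:280,156:356],(400,480),interpolation=2)]))
E
```

```text
t 6.025 tcp [0.5465 0.1571 0.1794] yaw x -3.84 z [-0.003 -0.002 -1.   ] F [-0.5 -0.6 -5. ] T [0.03 0.03 0.01] op 0.0497
t 6.125 tcp [0.5475 0.1565 0.1808] yaw x -3.92 z [-0.001 -0.002 -1.   ] F [ 0.6  0.1 -5.3] T [-0.02 -0.03  0.03] op 0.0496
top rack_hole_front call 0.95 [ 0.3992 -0.2948  0.0006]
top rack_hole_front call 0.71 [ 0.7449 -0.1436  0.0021]
top rack_hole_front call 0.66 [0.6113 0.1519 0.1534]
top rack_hole_rear call 0.7 [ 0.5403 -0.4562 -0.0024]
top rack_hole_rear call 0.69 [0.4965 0.1638 0.1547]
top rack_hole_rear call 0.61 [ 8.540e-01 -1.744e-01  6.000e-04]
top screw_front call 0.65 [0.6179 0.1532 0.0925]
top screw_rear call 0.84 [0.5    0.1635 0.0927]
top rack call 0.94 [ 0.8038 -0.1615 -0.0017]
top rack call 0.76 [0.5476 0.1565 0.1538]
top rack call 0.69 [ 0.3744 -0.2301 -0.0029]
wrist rack_hole_front call 0.89 [0.6128 0.1501 0.1577]
wrist rack_hole_front call 0.7 [0.6146 0.1482 0.0975]
wrist rack_hole_front call 0.37 [0.5008 0.1534 0.1582]
wrist screw_front call 0.75 [0.6134 0.151  0.0972]
wrist rack_hole_rear call 0.61 [0.5023 0.154  0.1602]
```

View pics/c2.png

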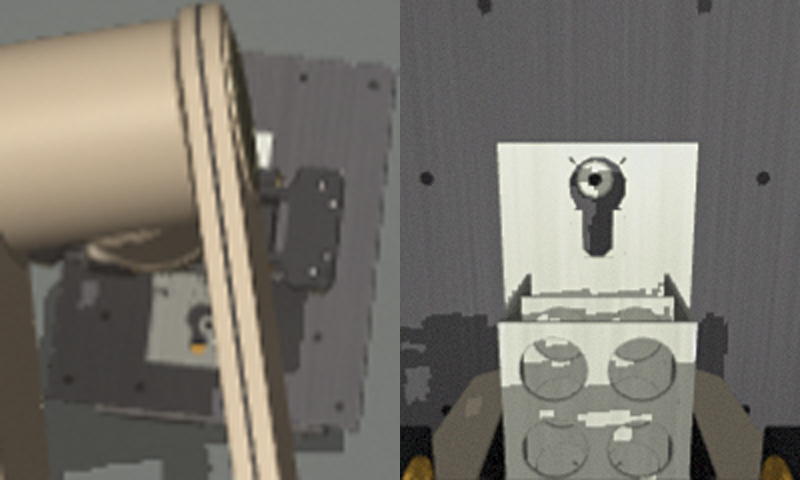

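```bash
python3 - <<'E'
from h import *
import json
a=cv2.imread("pics/w2.png")
cv2.imwrite("pics/c3.png",cv2.resize(a[100:180,196:316],None,fx=6,fy=6,interpolation=cv2.INTER_CUBIC))
E
```

```text
(no output)
```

View pics/c3.png

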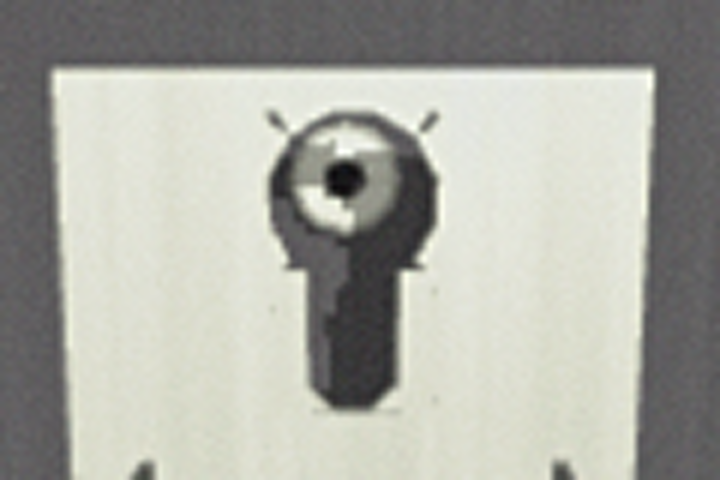

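```bash
python3 - <<'E'
from h import *
import json
cm=json.load(open("w2.json"))
f=lambda l:(np.array(l,float)+.5)/6-.5+[196,100]
z=.1806-.0243+.003
hole=ray("",f([(353,195)]),z,cm)[0]; slot_end=ray("",f([(353,409)]),z,cm)[0]; topc=ray("",f([(353,111)]),z,cm)[0]
fr=ray("",f([(51,67),(655,67)]),z,cm)
sc=ray("",f([(346.5,179.5)]),.1043,cm)[0]
print("hole",hole,"slotend dist",np.linalg.norm(slot_end-hole),"r",np.linalg.norm(topc-hole)); print("front",fr.round(4),yaw(fr[0]-fr[1])-90,np.linalg.norm(fr[0]-fr[1]))
print("screw",sc)
y=np.radians(-3.9);X=np.array([np.cos(y),np.sin(y)]);Y=np.array([-X[1],X[0]])
d=(sc-hole)[:2];m=fr.mean(0)-np.r_[X*.014,0]
print("d",d,"along",d@X,"lat",d@Y,"| from edge",(sc-m)[:2],(sc-m)[:2]@X,(sc-m)[:2]@Y)
tool()
# platform small holes -> platform yaw
g=lambda l:np.array([[(x-400)/2+156,y/2+40] for x,y in l])
p=ray("",g([(427,178),(763,178)]),.095,cm);print(p,yaw(p[0]-p[1])-90)
E
```

```text
hole [0.61401233 0.15023032 0.1593    ] slotend dist 0.024199937167011607 r 0.009020210166512072
front [[0.6298 0.1822 0.1593]
 [0.6254 0.1164 0.1593]] -3.838976831626269 0.06599189020589313
screw [0.61303981 0.1511114  0.1043    ]
d [-0.00097252  0.00088108] along -0.001030196852596954 lat 0.0008128927145385265 | from edge [-0.00058492  0.00085187] -0.0006415011814259047 0.0008101163444368282
t 6.575 tcp [0.5483 0.1573 0.1819] yaw x -3.91 z [ 0.002 -0.001 -1.   ] F [ 0.3  0.2 -6.4] T [ 0.    0.05 -0.03] op 0.0497
[[0.61796109 0.22606678 0.095     ]
 [0.60786242 0.07580172 0.095     ]] -3.8448187829876304
```

>>> apply_moves(commands=[-0.2,0.1,-2.0,0,0.001,0,4.0,0,0,-2.0,0,0,0,4.0,0,0,0,0,0,0,4.0])

```text
t: 6.95
tool_pos: [0.5452, 0.1583, 0.1382]
orientation: [3.139, -0.107, -0.001]
force: [-0.9, 0.7, -5.0]
opening: 0.0498
```

```bash
cat >> h.py <<'E'
def shot(name):
    import json
    tool(); cm=camera_model("wrist"); a,_=read_camera("wrist"); tool()
    json.dump({k:np.array(v).tolist() for k,v in cm.items()},open(name+".json","w"))
    cv2.imwrite("pics/%s.png"%name,a); return a
E
python3 - <<'E'
from h import *
a=shot("w3")
cv2.imwrite("pics/c4.png",cv2.resize(a[100:180,196:316],None,fx=6,fy=6,interpolation=cv2.INTER_CUBIC))
E
```

```text
t 6.95 tcp [0.5452 0.1583 0.1382] yaw x -3.91 z [-0.001 -0.001 -1.   ] F [-0.9  0.7 -5. ] T [0.03 0.02 0.03] op 0.0498
t 7.0 tcp [0.5458 0.1584 0.1393] yaw x -3.91 z [ 0.001 -0.001 -1.   ] F [-0.2  0.1 -5.6] T [0.01 0.   0.01] op 0.0498
```

View pics/c4.png

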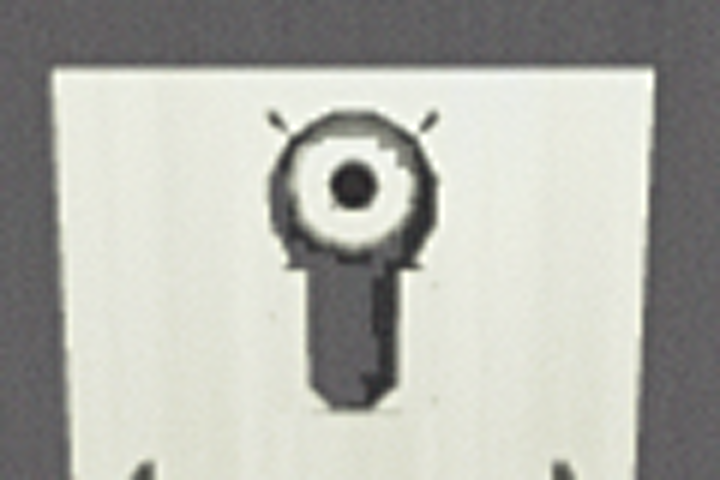

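The wrist picture shows the screw head at crop pixel (354,187), inside the front round end, whose centre is near (353,194).

```bash
python3 - <<'E'
from h import *
import json
cm=json.load(open("w3.json"))
f=lambda l:(np.array(l,float)+.5)/6-.5+[196,100]
z=.139-.0243+.003
hole=ray("",f([(353,195)]),z,cm)[0]
fr=ray("",f([(51,67),(655,67)]),z,cm).mean(0)
sc=ray("",f([(354,187)]),.1043,cm)[0]
y=np.radians(-3.9);X=np.array([np.cos(y),np.sin(y)]);Y=np.array([-X[1],X[0]])
for h in (hole[:2],fr[:2]-X*.014):
    d=sc[:2]-h; print(d,"along",d@X,"lat",d@Y)
tool()
E
```

```text
[ 0.0001338  -0.00014837] along 0.00014357749487774475 lat -0.00013892155508110838
[ 0.00059463 -0.00019105] along 0.0006062479019272734 lat -0.00015016758711732547
t 7.0 tcp [0.5458 0.1584 0.1393] yaw x -3.91 z [ 0.001 -0.001 -1.   ] F [-0.2  0.1 -5.6] T [0.01 0.   0.01] op 0.0498
```

>>> apply_moves(commands=[0,0,-0.5,0,0,0,4.0,0,0,-0.4,0,0,0,4.0,0,0,0,0,0,0,4.0])

```text
t: 7.38
tool_pos: [0.5466, 0.1587, 0.131]
orientation: [3.14, -0.107, 0.004]
force: [0.5, -0.0, -5.0]
opening: 0.0497
```

```bash
python3 - <<'E'
from h import *
tool()
E
```

```text
t 7.375 tcp [0.5466 0.1587 0.131 ] yaw x -3.9 z [ 0.002 -0.    -1.   ] F [ 0.5 -0.  -5. ] T [0.07 0.03 0.03] op 0.0497
```

>>> apply_moves(commands=[-0.05,-0.04,-0.3,0,0,0,4.0,0,0,-0.3,0,0,0,4.0,0,0,0,0,0,0,4.0])

```text
t: 7.75
tool_pos: [0.5466, 0.1584, 0.1255]
orientation: [-3.14, 0.107, -0.006]
force: [0.1, 0.7, -5.3]
opening: 0.0498
```

```bash
python3 - <<'E'
from h import *
tool()
E
```

```text
t 7.75 tcp [0.5466 0.1584 0.1255] yaw x -3.9 z [ 0.004  0.    -1.   ] F [ 0.1  0.7 -5.3] T [ 0.08  0.05 -0.01] op 0.0498
```

>>> apply_moves(commands=[-0.03,0,-0.25,0,0.002,0,4.0,0,0,-0.2,0,0,0,4.0,0,0,0,0,0,0,4.0])

```text
t: 8.12
tool_pos: [0.5469, 0.1584, 0.1217]
orientation: [-3.139, 0.107, -0.005]
force: [-0.2, -0.3, -3.0]
opening: 0.0498
```

```bash
python3 - <<'E'
from h import *
tool()
E
```

```text
t 8.125 tcp [0.5469 0.1584 0.1217] yaw x -3.9 z [ 0.003  0.    -1.   ] F [-0.2 -0.3 -3. ] T [0.   0.32 0.04] op 0.0498
```

>>> apply_moves(commands=[0,0,-0.15,0,0,0,4.0,0,0,-0.1,0,0,0,4.0,0,0,0,0,0,0,4.0])

```text
t: 8.5
tool_pos: [0.547, 0.1584, 0.1194]
orientation: [-3.139, 0.107, -0.005]
force: [-0.8, -0.2, -1.5]
opening: 0.0498
```

```bash
python3 - <<'E'
from h import *
tool()
E
```

```text
t 8.5 tcp [0.547  0.1584 0.1194] yaw x -3.9 z [ 0.003  0.    -1.   ] F [-0.8 -0.2 -1.5] T [-0.11  0.39  0.03] op 0.0498
```

>>> apply_moves(commands=[0,0,-0.08,0,0,0,4.0,0,0,0,0,0,0,4.0])

```text
t: 8.75
tool_pos: [0.5474, 0.1584, 0.1193]
orientation: [-3.139, 0.107, -0.007]
force: [-0.7, 0.1, -1.2]
opening: 0.0502
```

```bash
python3 - <<'E'
from h import *
tool()
E
```

```text
t 8.75 tcp [0.5474 0.1584 0.1193] yaw x -3.9 z [ 0.004  0.    -1.   ] F [-0.7  0.1 -1.2] T [-0.07  0.48  0.03] op 0.0502
```

>>> apply_moves(commands=[0,0,-0.1,0,0,0,4.0,0,0,0,0,0,0,4.0])

```text
t: 9.0
tool_pos: [0.5482, 0.1584, 0.1194]
orientation: [-3.139, 0.107, -0.01]
force: [-0.5, -0.7, -0.9]
opening: 0.0497
```

```bash
python3 - <<'E'
from h import *
tool()
E
```

```text
t 9.0 tcp [0.5482 0.1584 0.1194] yaw x -3.9 z [ 0.006  0.    -1.   ] F [-0.5 -0.7 -0.9] T [-0.15  0.53 -0.  ] op 0.0497
```

>>> apply_moves(commands=[-0.05,0,-0.1,0,0.005,0,4.0,0,0,-0.1,0,0.002,0,4.0])

```text
t: 9.25
tool_pos: [0.5491, 0.1583, 0.1192]
orientation: [-3.139, 0.107, -0.004]
force: [-0.7, -1.6, 6.1]
opening: 0.0499
```

```bash
cat >> h.py <<'E'
def heights(name):
    tool(); cm={k:np.array(v) for k,v in camera_model("wrist").items()}; a,dep=read_camera("wrist")
    cv2.imwrite("pics/%s.png"%name,a)
    v,u=np.mgrid[0:384,0:512]
    n=cv2.undistortPoints(np.stack([u,v],-1).reshape(-1,1,2).astype(float),cm["intrinsics"],cm["dist_coeffs"]).reshape(-1,2)
    P=(np.c_[n,np.ones(len(n))]*dep.reshape(-1,1)-cm["t"])@cm["R"]
    return a,dep,P.reshape(384,512,3),cm
E
python3 - <<'E'
from h import *
a,d,P,cm=heights("w5")
for n,(r0,r1,c0,c1) in dict(plateL=(115,150,210,235),plateR=(115,150,275,298),platfL=(100,150,170,195),platfR=(100,150,315,345),front=(60,95,210,300)).items():
    Q=P[r0:r1,c0:c1].reshape(-1,3);Q=Q[np.isfinite(Q).all(1)&(d[r0:r1,c0:c1].ravel()>0)];print(n,np.median(Q,0).round(4),Q[:,2].std().round(4))
Q=P[60:150,170:200].reshape(-1,3);Q2=P[60:105,170:345].reshape(-1,3);Q=np.r_[Q,Q2]
print("platform plane",np.linalg.lstsq(np.c_[Q[:,:2],np.ones(len(Q))],Q[:,2],rcond=None)[0].round(4))
Q=np.r_[P[115:150,208:238].reshape(-1,3),P[115:150,272:300].reshape(-1,3)]
print("plate plane",np.linalg.lstsq(np.c_[Q[:,:2],np.ones(len(Q))],Q[:,2],rcond=None)[0].round(4))
cv2.imwrite("pics/c5.png",cv2.resize(a[90:270,156:356],None,fx=4,fy=3.3,interpolation=cv2.INTER_CUBIC))
E
```

```text
t 9.25 tcp [0.5491 0.1583 0.1192] yaw x -3.89 z [ 0.002  0.    -1.   ] F [-0.7 -1.6  6.1] T [-0.5   0.28  0.07] op 0.0499
plateL [0.6172 0.174  0.0974] 0.0007
plateR [0.6144 0.131  0.0975] 0.0007
platfL [0.6238 0.2007 0.0945] 0.0007
platfR [0.6171 0.1013 0.0945] 0.0006
front [0.6501 0.1499 0.0945] 0.0007
platform plane [-0.0984 -0.0105  0.1603]
plate plane [ 0.151  -0.0129  0.0071]
```

View pics/c5.png

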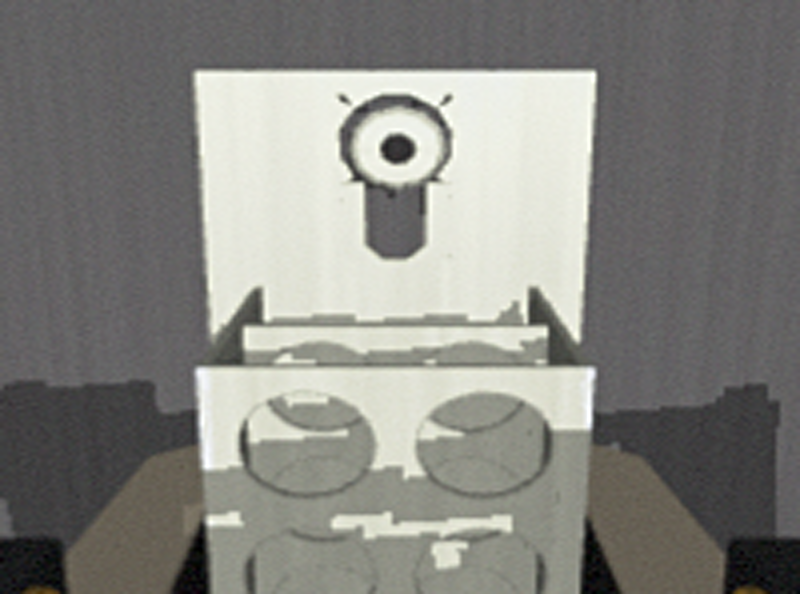

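>>> apply_moves(commands=[0.4,-0.03,0,0,0,0,4.0,0.4,-0.03,0,0,0,0,4.0,0.4,-0.03,0,0,0,0,4.0])

```text
t: 9.68
tool_pos: [0.5615, 0.1576, 0.1193]
orientation: [-3.139, 0.107, -0.003]
force: [-5.3, 0.2, 4.3]
opening: 0.0497
```

```bash
python3 - <<'E'
from h import *
tool()
E
```

```text
t 9.675 tcp [0.5615 0.1576 0.1193] yaw x -3.89 z [ 0.002  0.001 -1.   ] F [-5.3  0.2  4.3] T [-0.1   0.89 -0.01] op 0.0497
```

>>> apply_moves(commands=[0.35,-0.03,0.02,0,0,0,4.0,0.35,-0.02,0,0,0,0,4.0,0,0,0,0,0,0,4.0])

```text
t: 10.05
tool_pos: [0.5688, 0.1573, 0.1194]
orientation: [-3.139, 0.107, -0.001]
force: [-3.9, -0.4, 3.7]
opening: 0.0497
```

```bash
python3 - <<'E'
from h import *
a,d,P,cm=heights("w6")
f=a[100:180,196:316]; cv2.imwrite("pics/c6.png",cv2.resize(f,None,fx=5,fy=5,interpolation=cv2.INTER_CUBIC))
q(["screw_front","rack_hole_front"],"wrist")
E
```

```text
t 10.05 tcp [0.5688 0.1573 0.1194] yaw x -3.89 z [ 0.001  0.001 -1.   ] F [-3.9 -0.4  3.7] T [-0.17  0.6  -0.06] op 0.0497
wrist screw_front call 0.71 [0.6265 0.1496 0.0942]
wrist rack_hole_front call 0.83 [0.6343 0.1521 0.0968]
wrist rack_hole_front call 0.3 [0.5219 0.1572 0.096 ]
```

View pics/c6.png

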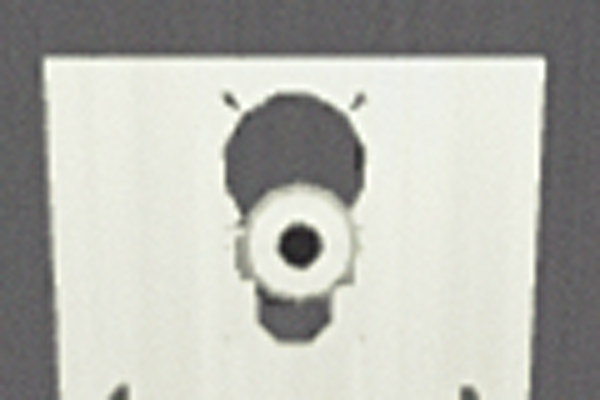

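>>> apply_moves(commands=[0.25,-0.06,0.0,0,0,0,4.0,0.25,-0.03,0,0,0,0,4.0,0.15,-0.01,0,0,0,0,4.0])

```text
t: 10.58
tool_pos: [0.575, 0.1566, 0.1194]
orientation: [-3.139, 0.106, -0.0]
force: [-4.7, -0.1, 4.3]
opening: 0.0496
```

```bash
python3 - <<'E'
from h import *
tool()
E
```

```text
t 10.575 tcp [0.575  0.1566 0.1194] yaw x -3.87 z [ 0.     0.001 -1.   ] F [-4.7 -0.1  4.3] T [-0.03  0.86 -0.06] op 0.0496
```

>>> apply_moves(commands=[0.15,-0.02,0.0,0,0,0,4.0,0.15,-0.01,0,0,0,0,4.0])

```text
t: 10.82
tool_pos: [0.5783, 0.1562, 0.1193]
orientation: [-3.139, 0.106, -0.0]
force: [-2.6, 0.2, 1.2]
opening: 0.0495
```

>>> apply_moves(commands=[0.12,-0.01,0.0,0,0,0,4.0])

```text
t: 10.95
tool_pos: [0.5796, 0.1561, 0.1193]
orientation: [-3.139, 0.106, -0.0]
force: [-5.5, 1.4, 4.9]
opening: 0.05
```

```bash
python3 - <<'E'
from h import *
tool()
E
```

```text
t 10.95 tcp [0.5796 0.1561 0.1193] yaw x -3.87 z [ 0.     0.001 -1.   ] F [-5.5  1.4  4.9] T [-0.14  0.78 -0.1 ] op 0.05
```

>>> apply_moves(commands=[0.12,-0.01,0.0,0,0,0,4.0])

```text
t: 11.08
tool_pos: [0.5804, 0.156, 0.1193]
orientation: [-3.139, 0.106, 0.001]
force: [-7.6, 0.8, 6.0]
opening: 0.0495
```

>>> apply_moves(commands=[0.12,-0.01,0.0,0,0,0,4.0])

```text
t: 11.2
tool_pos: [0.5809, 0.156, 0.1193]
orientation: [-3.139, 0.106, 0.004]
force: [-10.6, 0.9, 6.6]
opening: 0.05
```

```bash
python3 - <<'E'
from h import *
tool()
a,d,P,cm=heights("w7"); b,_=read_camera("top"); s,_=read_camera("scene")
cv2.imwrite("pics/s7.png",s);cv2.imwrite("pics/t7.png",b)
q(["screw_front","rack_hole_front"],"wrist")
cv2.imwrite("pics/c7.png",np.hstack([cv2.resize(a[100:180,196:316],(480,320),interpolation=2),cv2.resize(b[210:260,150:200],(320,320),interpolation=2)]))
E
```

```text
t 11.2 tcp [0.5809 0.156  0.1193] yaw x -3.86 z [-0.002  0.001 -1.   ] F [-10.6   0.9   6.6] T [-0.14  1.23 -0.12] op 0.05
t 11.2 tcp [0.5809 0.156  0.1193] yaw x -3.86 z [-0.002  0.001 -1.   ] F [-10.6   0.9   6.6] T [-0.14  1.23 -0.12] op 0.05
wrist screw_front call 0.82 [0.6282 0.1502 0.0881]
wrist screw_front call 0.24 [0.4722 0.4215 0.0015]
wrist rack_hole_front call 0.68 [0.645  0.1516 0.0956]
```

View pics/c7.png

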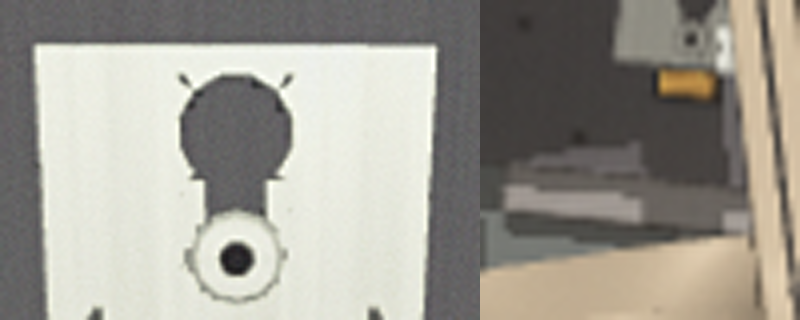

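>>> apply_moves(commands=[0.2,-0.01,0.0,0,0,0,4.0])

```text
t: 11.58
tool_pos: [0.5817, 0.1559, 0.1193]
orientation: [-3.139, 0.105, 0.008]
force: [-12.4, -0.0, 8.7]
opening: 0.0496
```

```bash
python3 - <<'E'
from h import *
tool()
cm={k:np.array(v) for k,v in camera_model("top").items()}; b,d=read_camera("top")
n=cv2.undistortPoints(np.stack(np.mgrid[0:512,0:384],-1).transpose(1,0,2).reshape(-1,1,2).astype(float),cm["intrinsics"],cm["dist_coeffs"]).reshape(-1,2)
P=((np.c_[n,np.ones(len(n))]*d.reshape(-1,1)-cm["t"])@cm["R"]).reshape(384,512,3)
h=cv2.cvtColor(b,cv2.COLOR_BGR2HSV)
m=(h[...,0]>8)&(h[...,0]<28)&(h[...,1]>130)&(h[...,2]>120);m[:210]=0;m[235:]=0;m[:,:170]=0;m[:,190:]=0
print(np.argwhere(m).min(0),np.argwhere(m).max(0),m.sum(),"catch",np.median(P[m],0).round(4),P[m][:,2].round(4))
print("platform near",np.median(P[218:230,160:172].reshape(-1,3),0).round(4),"plate rear",np.median(P[212:216,170:178].reshape(-1,3),0).round(4))
E
```

```text
t 11.575 tcp [0.5817 0.1559 0.1193] yaw x -3.85 z [-0.005  0.001 -1.   ] F [-12.4  -0.    8.7] T [-0.15  1.65  0.01] op 0.0496
[221 178] [224 186] 32 catch [0.4947 0.1617 0.1009] [0.1019 0.1018 0.1014 0.0995 0.0995 0.101  0.0997 0.1026 0.1009 0.1027
 0.1019 0.1036 0.1015 0.0995 0.1045 0.1024 0.0998 0.0998 0.1015 0.1003
 0.1026 0.101  0.1011 0.1    0.104  0.0959 0.0968 0.0951 0.0953 0.0988
 0.0908 0.0985]
platform near [0.4897 0.2083 0.0953] plate rear [0.5183 0.1867 0.0974]
```

Catch top reads 0.101 m against platform 0.095 m, so it stands 6 mm up. I'll ease off the push, open the gripper and retreat.

>>> apply_moves(commands=[-0.15,0.01,0.0,0,-0.005,0,4.0,-0.05,0,0.0,0,0,0,4.0,0,0,0,0,0,0,6.0,0,0,0,0,0,0,9.3,0,0,0,0,0,0,9.3,0,0,0,0,0,0,9.3,0,0,0,0,0,0,9.3])

```text
t: 12.5
tool_pos: [0.5807, 0.1556, 0.119]
orientation: [-3.139, 0.106, -0.002]
force: [0.2, 0.2, 1.0]
opening: 0.0921
```

```bash
python3 - <<'E'
from h import *
tool()
E
```

```text
t 12.5 tcp [0.5807 0.1556 0.119 ] yaw x -3.87 z [ 0.001  0.    -1.   ] F [0.2 0.2 1. ] T [-0.    0.02 -0.06] op 0.0921
```

>>> apply_moves(commands=[0,0,3,0,0,0,9.3,0,0,5,0,0,0,9.3,0,0,5,0,0,0,9.3,0,-5,3,0,0,0,9.3,0,-6,0,0,0,0,9.3,0,-6,0,0,0,0,9.3,0,-6,0,0,0,0,9.3,0,0,0,0,0,0,9.3])

```text
t: 13.5
tool_pos: [0.5785, -0.0808, 0.2842]
orientation: [3.138, -0.101, 0.005]
force: [0.3, 0.3, 1.6]
opening: 0.0927
```

```bash
python3 - <<'E'
from h import *
tool()
b,d=read_camera("top"); s,_=read_camera("scene")
cm={k:np.array(v) for k,v in camera_model("top").items()}
n=cv2.undistortPoints(np.stack(np.mgrid[0:512,0:384],-1).transpose(1,0,2).reshape(-1,1,2).astype(float),cm["intrinsics"],cm["dist_coeffs"]).reshape(-1,2)
P=((np.c_[n,np.ones(len(n))]*d.reshape(-1,1)-cm["t"])@cm["R"]).reshape(384,512,3)
h=cv2.cvtColor(b,cv2.COLOR_BGR2HSV)
m=(h[...,0]>8)&(h[...,0]<30)&(h[...,1]>130)&(h[...,2]>120);m[:210]=0;m[235:]=0;m[:,:165]=0;m[:,195:]=0
print("catch",m.sum(),np.median(P[m],0).round(4))
q(["screw_front","screw_rear","rack","platform"],"top"); q(["rack"],"scene"); q(["bottle","beaker","meter"],"top")
cv2.imwrite("pics/c8.png",np.hstack([cv2.resize(b[140:260,130:230],(400,480),interpolation=2),cv2.resize(s[170:290,220:320],(400,480),interpolation=2)]))
E
```

```text
t 13.5 tcp [ 0.5785 -0.0808  0.2842] yaw x -3.69 z [ 0.003 -0.002 -1.   ] F [0.3 0.3 1.6] T [-0.01  0.04  0.02] op 0.0927
catch 11 [0.492  0.1639 0.1015]
top screw_front call 0.88 [0.6279 0.1523 0.0941]
top screw_rear call 0.64 [0.5139 0.161  0.0963]
top rack call 0.91 [0.5788 0.1541 0.0916]
top rack call 0.78 [ 0.3744 -0.2336 -0.0008]
top rack call 0.75 [ 0.8037 -0.1612 -0.0016]
top platform call 0.8 [0.5795 0.1538 0.0966]
scene rack call 0.94 [ 0.3781 -0.2314 -0.0053]
scene rack call 0.79 [ 0.809  -0.1637 -0.0056]
scene rack call 0.65 [0.582  0.1571 0.0951]
top bottle call 0.75 [6.053e-01 4.572e-01 5.000e-04]
top bottle call 0.32 [0.6257 0.1513 0.0944]
top beaker call 0.66 [ 0.4797  0.425  -0.    ]
top meter call 0.66 [ 5.428e-01 -4.557e-01  4.000e-04]
```

View pics/c8.png

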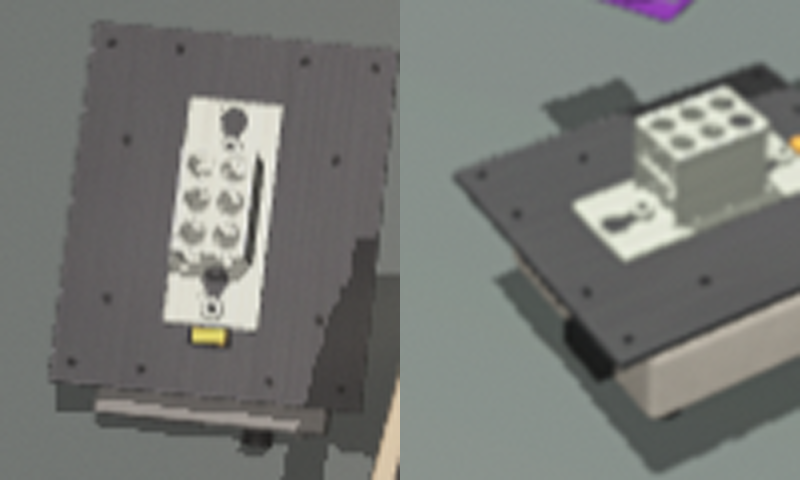

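```bash
python3 -c "
from plant import *
print(close_job())"
```

```text
the job is handed in; nothing more can be done
None
```

The steel rack is locked on the shaker platform, and I handed the job in at about 13.8 s of the 42 s allowed.

- **Setting down:** I gripped the rack across its holder and lowered it with both screw heads up through the round ends. The plate read 3 mm above the platform, so it was lying flat.
- **Sliding home:** I pushed it +x until the force rose at the slot ends. The highest readings were 12.4 N of push, and about 14 N pressing down after allowing for the rack's weight.
- **Last checks:** After I let go and moved clear, the catch top read 0.1015 m. The platform is at 0.095 m, so the catch is up behind the plate's rear edge. The rack and platform origins agree within about 1 mm: (0.579, 0.154) and (0.580, 0.154).
- **Other things:** The meter, bottle and beaker were found standing on the bench, and the arm came near none of them. I had no starting positions from the same camera to compare with. The two purple look-alikes read the same as at the start, within about 4 mm.

No check failed. Two plane fits meant to confirm flatness came out useless because of outliers, so I relied on the median heights instead. I did not tug the rack to test the catch, because the free platform would simply have moved along with it.

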